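# Pack the table set into its carton and fold it shut

## Robot

A 6-joint arm with a two-finger parallel gripper is mounted at the origin on the work surface. World frame = base frame: x ahead of the robot, y to its left, z up, the work surface at z = 0. Lengths are in m, angles in rad, forces in N, time in s.
With the tool pointing down it reaches from about 0.35 to 0.975 m from the base axis. Payload 4.9 kg.
Tool frame: the origin (TCP) lies on the centre line of the jaws, within the pads' length; the fingertips stand 22 mm ahead of it and the grasp point (between the pads) lies 3 mm ahead of it; z points along the fingers, y is the line along which they close (so a half turn about z gives the same grasp; the last joint's range is limited). The gripper opens to 85 mm and grips with 20 to 120 N. Pads are 22 mm wide; open, the fingers measure 114 mm over their backs; the gripper's body (76 mm by 85 mm) begins 54 mm behind the grasp point. The pads swing forward as they close: fully open they stand 13 mm farther back than shut.
Start: joints at [1.037, 0.053, 1.613, -0, 1.476, -0.119], TCP at [0.252, 0.572, 0.253] pointing down, gripper open.
Joint ranges: [-3.01, 3.01], [-1.01, 2.22], [0.06, 2.58], [-1.02, 4.17], [0.09, 2.62], [-3.14, 3.14]. Speed limits (rad/s): [2.57, 2.57, 3.14, 3.14, 3.14, 3.14].

## Interface

Orientations are given as a unit quaternion [x, y, z, w].
In Python, from workcell import ctrl gives the robot as it stands. The module is installed in compiled form; this text tells all that it offers.
- The arm moves only by the shell command python3 -m inch 'ROWS' [OPENING] [FORCE]. ROWS is JSON, a list of rows, each a list of 4 numbers: the shift along the tool's x, y, z in m, then the turn about the tool's z in rad. A call has exactly 5 rows; each row is the pose to reach, as a shift and turn from the pose commanded when the call began, along the tool's axes at that moment; what a row does not reach only later rows make up. A row lasts 1/8 s, in which the tool goes at most 62.5 mm and 10.7 degrees, less where a joint would pass 70% of its speed; a pose out of reach is approached as far as the arm can. A call with a gripper value outside its range is refused whole. OPENING is the closure in counts, from 0 (fully open) to 255 (shut), set as the call begins (- or left out, the last holds). The fingers move at their own pace and stop on an object; FORCE is the grip in N (left out, the last holds). Time passes only in rows, so rows that repeat a pose let the fingers close, or fill a call up. It gives the time, the measured TCP pose, the force, the opening and the grip force at its end, in the units of the state.
- ctrl.read_state(): the state, without advancing time (a new reading comes with each control period).
- ctrl.grab_frame(name): name is "scene" or "top"; returns a dict with "image" (480x640x3 uint8, red, green, blue), "z_map" (480x640 float32, m along the optical axis (not along the pixel's ray), 0 where there is no reading), "fov_y" (degrees; the focal length in pixels is half the picture's height over the tangent of half this angle, whatever the lens; pixels are square), "cx", "cy" (the principal point, pixels), "k1" (the pictures are not rectified: a ray, as slopes to the right and down, at radius r is drawn at 1 + k1 r^2 times it, then the intrinsics apply), "R" (3x3) and "t" (3): a world point X has camera coordinates R X + t. Camera axes: x right, y down, z forward; pixel columns grow to the right and rows downward; lengths in m; the calibration is good to about 2 mm. A picture is of the moment at which its call begins.
- ctrl.finish_job(): hands the job in; it is judged then, once.
The state is a dict: "clock": time; "q": joint angles; "qvel": joint speeds; "joint_efforts": joint torques, N m; "ee_pos": TCP position; "orientation": TCP orientation; "wrist_force": force on the tool from outside, world axes, zero at the start; "wrist_torque": the same for the moment, N m; "finger_gap": finger opening in m; "grip_force": force on a finger pad.
Only numpy, scipy, OpenCV 4.12 (cv2) and the standard library are available. Lean on these libraries where they do the work, as an engineer would, in place of code of your own. Each camera call takes 0.05 s, during which the arm holds its last target. There are 200 camera calls.

## Task

Pack the little table set into the open carton: lay the pepper mill flat on its bottom and stand the salt shaker and the tealight cup upright on the bottom beside it, each set down gently, not dropped. Only when all three are in, fold the short flap down flat, and then fold the long flap down flat over it. Leave the wine glass and the tumblers where they stand.

Things in the scene. Friction and masses are not known exactly. Their poses are not given: they have to be found in the camera images.
- carton: plain brown cardboard carton, fixed to the table, open at the top. Inside 240 (its x) x 240 (its y) x 76 deep, walls and floor 4 thick, rim 80 above the table. Origin: centre of its underside, z up. A short flap is hinged on its +y rim, a long flap on its -y rim; nothing on the other two
- short_flap (a joint): hinge angle of the short flap (244 wide, 100 from hinge to free edge, 4 thick) on the carton's +y rim, rad: 0 = shut, flat over the box, 1.57 = upright, more = leaning outward (up to 2.6). Stiff crease: it stays where it is left
- long_flap (a joint): hinge angle of the long flap (244 wide, 160 from hinge to free edge, 4 thick) on the carton's -y rim, same meaning. Shut, it overlaps the short flap by some 16
- short_flap_hinge (a point): middle of the short flap's hinge line, which runs along the carton's x; 122 to +y of the carton's origin, 78 above its underside
- short_flap_edge (a point): middle of the short flap's free edge (moves with the flap)
- long_flap_hinge (a point): middle of the long flap's hinge line; 122 to -y of the carton's origin, 83 above its underside
- long_flap_edge (a point): middle of the long flap's free edge (moves with the flap)
- pepper_mill: square dark wooden pepper mill lying on its side: 130 long along its x, 46 x 46 in section, with a thin steel neck and a small steel knob at its +x end. Origin: middle of the face it lies on at the start, z up
- mill_mid (a point): centre of the pepper mill, 23 above its origin
- salt_shaker: upright steel salt shaker, 42 in diameter, 70 tall, narrowing to a dome above 52. Origin: centre of its underside, z up
- tealight_cup: low round open copper tealight cup, 60 in diameter, 50 tall. Origin: centre of its underside, z up
- tumbler_near: clear glass tumbler, 72 wide, 85 tall, left of the robot; stays where it is. Origin: centre of its underside
- tumbler_far: a second tumbler of the same size at the far left; stays
- wine_glass: clear stemmed wine glass, 76 wide, 190 tall, beyond the things on the left; stays. Origin: centre of its foot
Mind the look-alikes: they are no part of the job. What is shaped like the salt_shaker but purple is not meant.

How it is judged:
On the way, in this order (a step that is already met when the one before it is completed fails the run):
1. all three things are in the carton, the mill lying and the shaker and the cup upright on its bottom, while both flaps are still open (above 1.2 rad) (x of mill_mid in the frame of carton between -0.12 and 0.12 m and y of mill_mid in the frame of carton between -0.12 and 0.12 m and z of mill_mid in the frame of carton below 0.045 m and angle between pepper_mill's own x axis and vertical between 1.3 and 1.84 rad and x of salt_shaker in the frame of carton between -0.12 and 0.12 m and y of salt_shaker in the frame of carton between -0.12 and 0.12 m and z of each of salt_shaker, tealight_cup in the frame of carton below 0.02 m and angle between each of salt_shaker, tealight_cup's own z axis and vertical below 0.2 rad and x of tealight_cup in the frame of carton between -0.12 and 0.12 m and y of tealight_cup in the frame of carton between -0.12 and 0.12 m and value of joint each of short_flap, long_flap above 1.2 rad), for 0.2 s.
2. the short flap is folded flat (below 0.15 rad) while the long flap is still up (above 0.6 rad) (x of mill_mid in the frame of carton between -0.12 and 0.12 m and y of mill_mid in the frame of carton between -0.12 and 0.12 m and z of mill_mid in the frame of carton below 0.045 m and angle between pepper_mill's own x axis and vertical between 1.3 and 1.84 rad and x of salt_shaker in the frame of carton between -0.12 and 0.12 m and y of salt_shaker in the frame of carton between -0.12 and 0.12 m and z of each of salt_shaker, tealight_cup in the frame of carton below 0.02 m and angle between each of salt_shaker, tealight_cup's own z axis and vertical below 0.2 rad and x of tealight_cup in the frame of carton between -0.12 and 0.12 m and y of tealight_cup in the frame of carton between -0.12 and 0.12 m and value of joint short_flap below 0.15 rad and value of joint long_flap above 0.6 rad), for 0.2 s.
At the end, for the whole second after the job is handed in: On the carton's bottom, at rest inside the walls: the mill lying (within 0.27 rad of level, centre under 45 mm up), the shaker and the cup standing (within 0.2 rad, underside under 20 mm above the carton's underside); both flaps shut to within 0.15 rad (x of mill_mid in the frame of carton between -0.12 and 0.12 m and y of mill_mid in the frame of carton between -0.12 and 0.12 m and z of mill_mid in the frame of carton below 0.045 m and angle between pepper_mill's own x axis and vertical between 1.3 and 1.84 rad and x of salt_shaker in the frame of carton between -0.12 and 0.12 m and y of salt_shaker in the frame of carton between -0.12 and 0.12 m and z of each of salt_shaker, tealight_cup in the frame of carton below 0.02 m and angle between each of salt_shaker, tealight_cup's own z axis and vertical below 0.2 rad and x of tealight_cup in the frame of carton between -0.12 and 0.12 m and y of tealight_cup in the frame of carton between -0.12 and 0.12 m and value of joint each of short_flap, long_flap below 0.15 rad and linear speed of each of pepper_mill, salt_shaker, tealight_cup below 0.03 m/s); the robot touches nothing.
It fails at once if the mill, the shaker or the cup is dropped (out of the fingers and faster than 0.8 m/s, a fall of over 30 mm) ((contact force between the fingers and pepper_mill below 0.05 N and linear speed of pepper_mill above 0.8 m/s) or (contact force between the fingers and salt_shaker below 0.05 N and linear speed of salt_shaker above 0.8 m/s) or (contact force between the fingers and tealight_cup below 0.05 N and linear speed of tealight_cup above 0.8 m/s)).
It fails at once if the wine glass or a tumbler is moved by more than 30 mm (distance of any of tumbler_near, tumbler_far, wine_glass from where it was at the start of the episode above 0.03 m).
It also fails if it takes over 72 s, if anything falls off the work surface, if the arm or the gripper's body presses on something with over 40 N, if the wrist force passes 120 N, or if a joint passes its speed limit or range.

## Working session

There is one attempt and no reset: what is moved stays moved. The work goes in short steps, Python scripts to look and compute and a shell command to move; the robot and the scene stay as the last step left them, time stands still between calls to the robot, and variables do not carry over. Pictures are saved under pics/ and viewed, at most 10 in all, crops included, and the job is handed in when it is done.

```bash
mkdir -p pics; cat > h.py <<'E'
import numpy as np, cv2
from workcell import ctrl
def grab(n):
    return ctrl.grab_frame(n)
def cloud(f):
    F=240/np.tan(np.radians(f["fov_y"])/2); h,w=f["z_map"].shape
    K=np.array([[F,0,f["cx"]],[0,F,f["cy"]],[0,0,1.]])
    u,v=np.meshgrid(np.arange(w),np.arange(h))
    p=np.stack([u,v],-1).reshape(-1,1,2).astype(float)
    s=cv2.undistortPoints(p,K,np.array([f["k1"],0,0,0,0])).reshape(h,w,2)
    z=f["z_map"]; c=np.dstack([s*z[...,None],z])
    P=(c-np.array(f["t"]))@np.array(f["R"])
    P[z==0]=np.nan
    return P
def save(f,n): cv2.imwrite("pics/"+n,cv2.cvtColor(f["image"],cv2.COLOR_RGB2BGR))
E
python3 - <<'E'
from h import *
for n in("scene","top"):
    f=grab(n); save(f,n+"0.png"); np.savez(n+"0.npz",**f); print(n,f["fov_y"],f["k1"],-np.array(f["R"]).T@f["t"])
print(ctrl.read_state())
E
```

```text
scene 42.29711870468449 -0.15863508582952426 [1.10830512 0.91297485 1.13587617]
top 50.55228058423481 -0.11572312456161644 [0.43426857 0.08555058 1.13083245]
{'clock': 0.1, 'q': array([ 1.03698453e+00,  5.32796279e-02,  1.61416174e+00,  1.84612886e-05,
        1.47604836e+00, -1.19010906e-01]), 'qvel': array([-4.54193593e-05,  3.51883158e-04, -3.35146777e-03,  4.20198255e-04,
        2.29778547e-03, -5.16673434e-04]), 'joint_efforts': array([-1.22330657e-04, -3.94902420e+01, -3.71364677e+01, -1.28550810e-04,
        3.94439703e-03, -1.96825852e-05]), 'ee_pos': array([0.25160618, 0.5715317 , 0.25218988]), 'orientation': array([ 2.05917526e-01,  9.78568890e-01, -8.95508905e-04, -3.12848370e-04]), 'wrist_force': array([ 0.16089623, -0.83280005, -0.19177861]), 'wrist_torque': array([ 0.02435406,  0.01020731, -0.00035035]), 'grip_force': 0.0, 'finger_gap': 0.08522849358755234}
```

View pics/scene0.png

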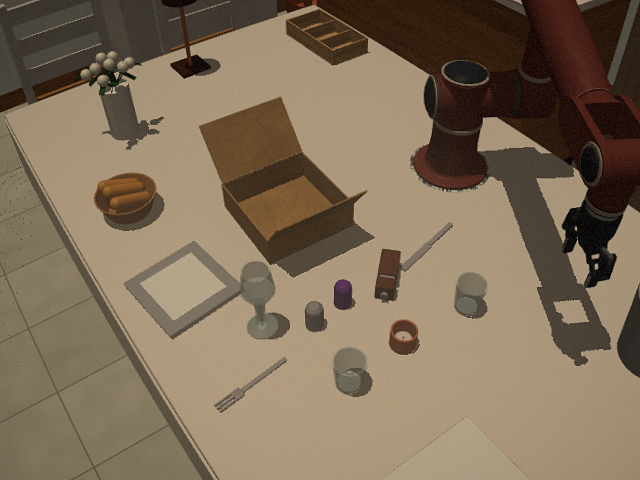

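View pics/top0.png

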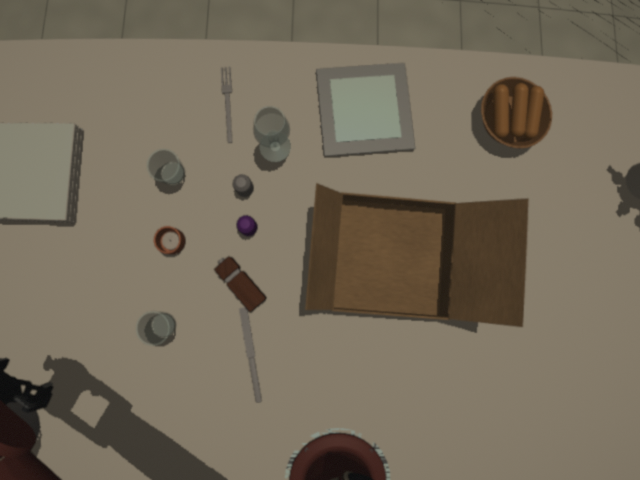

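The scene picture shows the carton at scene (290,215) / top (390,255), with the short flap to the left in top (+y) and the long flap to the right (-y). The mill is at top (240,285) and the cup at top (169,240).

Two things could be the salt shaker: grey at scene (314,315) / top (243,184), and purple at scene (343,293) / top (246,225). The grey steel one fits and the purple one is the named decoy. I'll measure next and confirm it in a crop.

```bash
python3 - <<'E'
from h import *
f=dict(np.load("top0.npz")); P=cloud(f); np.save("P0.npy",P)
im=f["image"]; hsv=cv2.cvtColor(im,cv2.COLOR_RGB2HSV)
Z=P[...,2]
def rep(n,box,lo):
    x0,y0,x1,y1=box; m=np.zeros(Z.shape,bool); m[y0:y1,x0:x1]=True; m&=(Z>lo)
    q=P[m]; r=cv2.minAreaRect((q[:,:2]*1000).astype(np.float32)); top=np.percentile(q[:,2],97)
    print(n,len(q),"mean",q.mean(0).round(3),"rect",np.round(r[0],0),np.round(r[1],0),round(r[2],1),"ztop",top.round(3))
rep("shaker",(228,170,256,200),.04)
rep("purple",(233,212,260,240),.04)
rep("mill",(205,245,275,320),.035)
rep("mill low",(205,245,275,320),.012)
rep("cup",(148,222,190,260),.035)
rep("tumF",(140,145,190,195),.03)
rep("tumN",(135,305,185,350),.03)
rep("glass",(250,100,297,168),.1)
rep("glassfoot",(250,100,297,168),.003)
rep("carton+",(300,180,530,330),.02)
rep("bottom",(345,215,430,300),-1)
# carton: flap points
for n,(u,v) in dict(sf=(322,250),sfL=(315,250),sfT=(318,192),sfB=(310,308),lfR=(524,265),lfM=(485,260),lfh=(452,260),lfT=(525,202),lfB=(520,322)).items(): print(n,P[v,u].round(3))
a=cv2.resize(im[150:310,130:330],None,fx=3.5,fy=3.5,interpolation=cv2.INTER_CUBIC)
cv2.imwrite("pics/crop.png",cv2.cvtColor(a,cv2.COLOR_RGB2BGR))
# carton walls at rim in row across
m=np.zeros(Z.shape,bool);m[180:330,300:530]=1
for v in (230,260,290):
  print([(u,P[v,u].round(3)[[0,1,2]].tolist()) for u in (306,312,320,328,332,334,336,338,440,443,446,449,452,460,490,520)])
for u in (360,400): print([(v,P[v,u].round(3).tolist()) for v in (194,197,200,203,206,312,315,318,320)])
E
```

```text
shaker 309 mean [0.637 0.227 0.063] rect [639. 228.] [39. 40.] 47.8 ztop 0.072
purple 307 mean [0.55  0.214 0.064] rect [551. 215.] [39. 39.] 46.7 ztop 0.072
mill 1200 mean [0.426 0.225 0.045] rect [427. 226.] [122.  47.] 43.1 ztop 0.049
mill low 1272 mean [0.427 0.225 0.044] rect [429. 229.] [129.  47.] 43.6 ztop 0.049
cup 225 mean [0.515 0.384 0.047] rect [516. 384.] [56. 58.] 3.7 ztop 0.053
tumF 681 mean [0.673 0.398 0.064] rect [670. 394.] [69. 69.] 66.6 ztop 0.087
tumN 655 mean [0.327 0.402 0.065] rect [329. 396.] [70. 70.] 0.4 ztop 0.087
glass 1128 mean [0.739 0.164 0.149] rect [738. 162.] [71. 73.] 81.2 ztop 0.19
glassfoot 1527 mean [0.738 0.164 0.117] rect [769. 169.] [158. 105.] 2.8 ztop 0.19
carton+ 14377 mean [ 0.491 -0.183  0.129] rect [ 493. -126.] [410. 249.] 87.1 ztop 0.199
bottom 7197 mean [ 0.494 -0.096  0.003] rect [496. -97.] [189. 192.] 1.4 ztop 0.007
sf [0.498 0.054 0.128]
sfL [0.496 0.068 0.153]
sfT [0.608 0.066 0.157]
sfB [0.384 0.074 0.153]
lfR [ 0.476 -0.325  0.201]
lfM [ 0.486 -0.271  0.141]
lfh [ 0.488 -0.222  0.077]
lfT [ 0.596 -0.33   0.2  ]
lfB [ 0.369 -
[... 1321 characters left out ...]
25, -0.218, 0.071]), (452, [0.425, -0.22, 0.084]), (460, [0.426, -0.233, 0.1]), (490, [0.427, -0.276, 0.155]), (520, [0.429, -0.319, 0.197])]
[(194, [0.621, -0.024, 0.08]), (197, [0.618, -0.026, 0.061]), (200, [0.618, -0.031, 0.022]), (203, [0.614, -0.033, 0.003]), (206, [0.607, -0.033, 0.004]), (312, [0.375, -0.03, 0.08]), (315, [0.364, -0.038, 0.001]), (318, [0.358, -0.038, 0.002]), (320, [0.353, -0.039, -0.003])]
[(194, [0.639, -0.124, -0.002]), (197, [0.632, -0.125, -0.005]), (200, [0.613, -0.111, 0.069]), (203, [0.613, -0.119, 0.028]), (206, [0.61, -0.123, 0.006]), (312, [0.373, -0.128, 0.0]), (315, [0.371, -0.114, 0.075]), (318, [0.359, -0.128, -0.002]), (320, [0.355, -0.129, -0.004])]
```

View pics/crop.png

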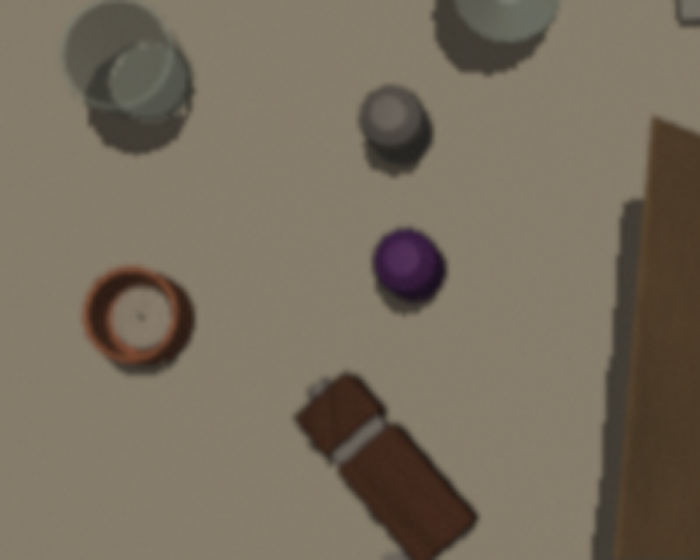

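The crop shows the grey steel shaker at crop (395,125), which is the one meant. The purple look-alike is at (408,265), the cup at (138,315), and the mill's knob end is at (320,385). Next I'll get the mill's axis and a helper that works out tool-axis shifts.

```bash
cat > go.py <<'E'
import sys,numpy as np
from scipy.spatial.transform import Rotation as R
from workcell import ctrl
# usage: go.py x y z phi_deg [x y z phi ...] : tool-axis shift from the state now
s=ctrl.read_state(); M=R.from_quat(s["orientation"]).as_matrix(); p=s["ee_pos"]
phi=np.degrees(np.arctan2(M[1,0],M[0,0]))
print("t %.2f pos"%s["clock"],p.round(4),"phi %.1f"%phi,"q1 %.2f q6 %.2f"%(s["q"][0],s["q"][5]),"gap %.4f grip %.1f"%(s["finger_gap"],s["grip_force"]),"F",s["wrist_force"].round(1))
a=np.array(sys.argv[1:],float).reshape(-1,4)
for r in a:
    d=(r[3]-phi+180)%360-180
    print(r,"->",(M.T@(r[:3]-p)).round(4),"turn %.3f"%-np.radians(d))
E
python3 - <<'E'
from h import *
P=np.load("P0.npy");q=P[245:320,205:275].reshape(-1,3); q=q[q[:,2]>.035][:,:2]
c=(q.max(0)+q.min(0))/2
for lo in (.035,.012):
  q=P[245:320,205:275].reshape(-1,3); q=q[q[:,2]>lo][:,:2]
  r=cv2.minAreaRect((q*1000).astype(np.float32)); print(r,cv2.boxPoints(r).round())
E
python3 go.py .428 .227 .15 223.5
```

```text
((427.0426940917969, 226.27865600585938), (122.10391998291016, 46.73292922973633), 43.11516571044922) [[367. 202.]
 [398. 167.]
 [488. 251.]
 [456. 285.]]
((429.0088195800781, 228.70777893066406), (128.67031860351562, 46.75529098510742), 43.619178771972656) [[366. 201.]
 [399. 167.]
 [492. 256.]
 [459. 290.]]
t 0.10 pos [0.2516 0.5715 0.2522] phi 156.2 q1 1.04 q6 -0.12 gap 0.0852 grip 0.0 F [ 0.2 -0.8 -0.2]
[4.280e-01 2.270e-01 1.500e-01 2.235e+02] -> [-0.3003 -0.244   0.1026] turn -1.174
```

```bash
python3 -m inch '[[-0.046,-0.038,0,-0.18],[-0.092,-0.076,0,-0.36],[-0.138,-0.114,0,-0.54],[-0.184,-0.152,0,-0.72],[-0.23,-0.19,0,-0.9]]' 0 40; python3 go.py .426 .225 .1 223.5 .426 .225 .033 223.5
```

```text
clock: 0.72
ee_pos: [0.3819, 0.313, 0.2529]
orientation: [-0.227, 0.974, -0.0, -0.0]
wrist_force: [-0.1, 0.7, 0.9]
finger_gap: 0.0854
grip_force: 0.0
t 0.72 pos [0.3819 0.313  0.2529] phi -153.7 q1 0.54 q6 -1.49 gap 0.0854 grip 0.0 F [-0.1  0.7  0.9]
[4.260e-01 2.250e-01 1.000e-01 2.235e+02] -> [-0.0007 -0.0984  0.1529] turn -0.301
[4.260e-01 2.250e-01 3.300e-02 2.235e+02] -> [-0.0007 -0.0984  0.2199] turn -0.301
```

```bash
python3 -m inch '[[0,-0.045,0.02,-0.14],[0.001,-0.09,0.05,-0.275],[0.001,-0.09,0.1,-0.275],[0.001,-0.09,0.14,-0.275],[0.001,-0.09,0.15,-0.275]]'; python3 go.py .426 .225 .033 223.5
```

```text
clock: 1.35
ee_pos: [0.4177, 0.2324, 0.0999]
orientation: [-0.356, 0.935, 0.0, -0.003]
wrist_force: [-0.6, -0.6, 0.0]
finger_gap: 0.0853
grip_force: 0.0
t 1.35 pos [0.4177 0.2324 0.0999] phi -138.3 q1 0.35 q6 -1.95 gap 0.0853 grip 0.0 F [-0.6 -0.6  0. ]
[4.260e-01 2.250e-01 3.300e-02 2.235e+02] -> [-0.0018 -0.0112  0.0669] turn -0.032
```

```bash
python3 -m inch '[[-0.002,-0.011,0,-0.03],[-0.002,-0.011,0.015,-0.03],[-0.002,-0.011,0.03,-0.03],[-0.002,-0.011,0.03,-0.03],[-0.002,-0.011,0.03,-0.03]]'; python3 go.py .426 .225 .033 223.5
```

```text
clock: 1.98
ee_pos: [0.4287, 0.2267, 0.0733]
orientation: [-0.37, 0.929, 0.0, -0.0]
wrist_force: [0.0, -0.7, 0.7]
finger_gap: 0.0856
grip_force: 0.0
t 1.98 pos [0.4287 0.2267 0.0733] phi -136.6 q1 0.33 q6 -2.00 gap 0.0856 grip 0.0 F [ 0.  -0.7  0.7]
[4.260e-01 2.250e-01 3.300e-02 2.235e+02] -> [0.0031 0.0006 0.0403] turn -0.001
```

```bash
python3 -m inch '[[0,0,0.015,0],[0,0,0.03,0],[0,0,0.04,0],[0,0,0.04,0],[0,0,0.04,0]]' && python3 -m inch '[[0,0,0,0],[0,0,0,0],[0,0,0,0],[0,0,0,0],[0,0,0,0]]' 255 50; python3 go.py .426 .225 .033 223.5
```

```text
clock: 2.6
ee_pos: [0.4291, 0.2266, 0.0335]
orientation: [-0.37, 0.929, 0.0, 0.0]
wrist_force: [0.1, 0.4, 0.1]
finger_gap: 0.0856
grip_force: 0.0
clock: 3.22
ee_pos: [0.4295, 0.2267, 0.034]
orientation: [-0.37, 0.929, -0.0, 0.001]
wrist_force: [0.1, -0.4, 3.8]
finger_gap: 0.0454
grip_force: 53.2
t 3.23 pos [0.4295 0.2267 0.034 ] phi -136.6 q1 0.33 q6 -2.00 gap 0.0454 grip 53.2 F [ 0.1 -0.4  3.8]
[4.260e-01 2.250e-01 3.300e-02 2.235e+02] -> [0.0037 0.0012 0.001 ] turn -0.002
```

```bash
python3 -m inch '[[0,0,-0.03,0],[0,0,-0.085,0],[0,0,-0.14,0],[0,0,-0.195,0],[0.01,-0.02,-0.215,0.1]]' && python3 -m inch '[[0.02,-0.04,0,0.14],[0.045,-0.08,0,0.28],[0.07,-0.125,0,0.42],[0.095,-0.17,0,0.56],[0.12,-0.215,0,0.7]]'; python3 go.py .497 -.034 .24 177.5 .497 -.034 .039 177.5
```

```text
clock: 3.85
ee_pos: [0.4361, 0.206, 0.2519]
orientation: [-0.323, 0.947, 0.0, 0.003]
wrist_force: [-0.3, 0.3, -1.6]
finger_gap: 0.0451
grip_force: 52.9
clock: 4.47
ee_pos: [0.471, -0.0398, 0.247]
orientation: [0.024, 1.0, 0.0, -0.001]
wrist_force: [1.2, -0.8, -2.6]
finger_gap: 0.045
grip_force: 52.6
t 4.47 pos [ 0.471  -0.0398  0.247 ] phi 177.3 q1 -0.24 q6 -1.77 gap 0.0450 grip 52.6 F [ 1.2 -0.8 -2.6]
[ 4.970e-01 -3.400e-02  2.400e-01  1.775e+02] -> [-0.0257  0.007   0.007 ] turn -0.003
[ 4.970e-01 -3.400e-02  3.900e-02  1.775e+02] -> [-0.0261  0.0068  0.208 ] turn -0.003
```

```bash
python3 -m inch '[[-0.013,0.003,0,0],[-0.026,0.006,0.02,0],[-0.026,0.006,0.07,0],[-0.026,0.006,0.12,0],[-0.026,0.006,0.12,0]]'; python3 go.py .497 -.034 .038 177.5
```

```text
clock: 5.1
ee_pos: [0.4938, -0.0315, 0.1227]
orientation: [0.02, 1.0, 0.001, -0.006]
wrist_force: [-0.9, 0.1, -2.7]
finger_gap: 0.0458
grip_force: 52.7
t 5.10 pos [ 0.4938 -0.0315  0.1227] phi 177.7 q1 -0.21 q6 -1.74 gap 0.0458 grip 52.7 F [-0.9  0.1 -2.7]
[ 4.970e-01 -3.400e-02  3.800e-02  1.775e+02] -> [-0.0043 -0.0026  0.0846] turn 0.003
```

```bash
python3 -m inch '[[-0.002,-0.003,0.03,0],[-0.002,-0.003,0.05,0],[-0.002,-0.003,0.068,0],[-0.002,-0.003,0.076,0],[-0.002,-0.003,0.082,0]]'; python3 -m inch '[[0,0,0.001,0],[0,0,0.002,0],[0,0,0.003,0],[0,0,0.003,0],[0,0,0.003,0]]'; python3 go.py .497 -.034 .038 177.5
```

```text
clock: 5.72
ee_pos: [0.5018, -0.0377, 0.0482]
orientation: [0.021, 1.0, -0.001, 0.002]
wrist_force: [-0.8, -7.4, 3.4]
finger_gap: 0.0452
grip_force: 54.0
clock: 6.35
ee_pos: [0.5019, -0.0385, 0.0454]
orientation: [0.021, 1.0, -0.002, 0.002]
wrist_force: [0.9, -7.9, -0.7]
finger_gap: 0.0455
grip_force: 54.8
t 6.35 pos [ 0.5019 -0.0385  0.0454] phi 177.5 q1 -0.22 q6 -1.75 gap 0.0455 grip 54.8 F [ 0.9 -7.9 -0.7]
[ 4.970e-01 -3.400e-02  3.800e-02  1.775e+02] -> [0.0051 0.0043 0.0073] turn 0.001
```

```bash
python3 -m inch '[[0,-0.006,-0.004,0],[0,-0.012,-0.004,0],[0,-0.012,-0.002,0],[0,-0.012,-0.002,0],[0,-0.012,-0.002,0]]'; python3 go.py .497 -.034 .038 177.5; python3 -c "
from h import *
f=grab('top');save(f,'m.png');a=f['image'][150:350,290:540];cv2.imwrite('pics/m1.png',cv2.cvtColor(cv2.resize(a,None,fx=2.8,fy=2.8),cv2.COLOR_RGB2BGR))"
```

```text
clock: 6.98
ee_pos: [0.4991, -0.0483, 0.0451]
orientation: [0.021, 1.0, 0.0, -0.0]
wrist_force: [-0.5, -0.9, -1.6]
finger_gap: 0.0455
grip_force: 54.1
t 6.97 pos [ 0.4991 -0.0483  0.0451] phi 177.6 q1 -0.25 q6 -1.77 gap 0.0455 grip 54.1 F [-0.5 -0.9 -1.6]
[ 4.970e-01 -3.400e-02  3.800e-02  1.775e+02] -> [0.0027 0.0142 0.0071] turn 0.001
```

View pics/m1.png

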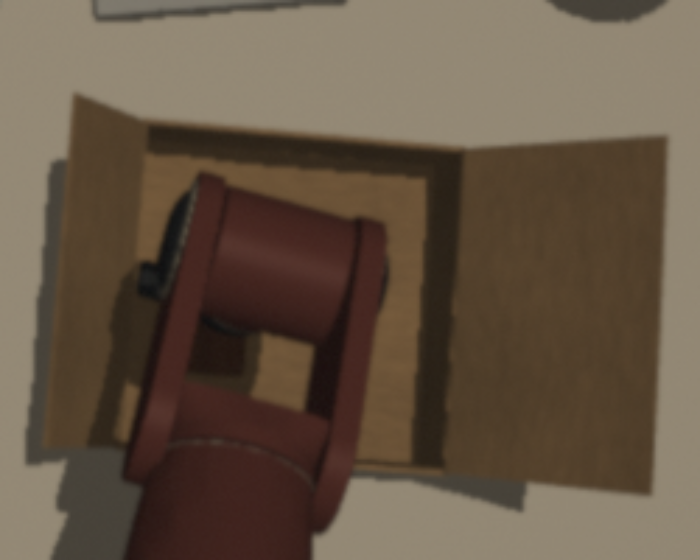

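The picture shows the mill under the wrist at about (215,350). The knuckle of the left finger, at (150,280), was brushing the +y side. It's free now, so I'll lower and release.

```bash
python3 -m inch '[[0,0,0.002,0],[0,0,0.004,0],[0,0,0.006,0],[0,0,0.007,0],[0,0,0.008,0]]'; python3 -m inch '[[0,0,0.0,0],[0,0,0.0,0],[0,0,0.0,0],[0,0,0.0,0],[0,0,0.0,0]]' 70; python3 go.py .497 -.034 .038 177.5
```

```text
clock: 7.65
ee_pos: [0.4993, -0.0485, 0.038]
orientation: [0.021, 1.0, 0.0, -0.001]
wrist_force: [-6.1, 1.6, 8.9]
finger_gap: 0.0453
grip_force: 55.5
clock: 8.28
ee_pos: [0.4993, -0.0486, 0.0373]
orientation: [0.021, 1.0, -0.0, -0.0]
wrist_force: [0.1, -0.3, -0.6]
finger_gap: 0.0619
grip_force: 0.0
t 8.28 pos [ 0.4993 -0.0486  0.0373] phi 177.6 q1 -0.25 q6 -1.77 gap 0.0619 grip 0.0 F [ 0.1 -0.3 -0.6]
[ 4.970e-01 -3.400e-02  3.800e-02  1.775e+02] -> [ 0.003   0.0145 -0.0007] turn 0.001
```

```bash
python3 -m inch '[[0,0,-0.04,0],[0,0,-0.09,0],[0,0,-0.15,0],[0,0,-0.21,0],[0,0.03,-0.21,0]]' 0; python3 -m inch '[[0,0.06,0,0],[0,0.12,0,0],[0,0.18,0,0],[0,0.24,0,0],[0,0.3,0,0]]'; python3 -m inch '[[0,0.055,0.02,0],[0,0.103,0.04,0],[0,0.103,0.08,0],[0,0.103,0.11,0],[0,0.103,0.11,0]]'; python3 go.py .516 .384 .033 177.6
```

```text
clock: 8.9
ee_pos: [0.5037, -0.0199, 0.2547]
orientation: [0.023, 1.0, -0.001, 0.006]
wrist_force: [-0.1, 0.3, -1.1]
finger_gap: 0.0852
grip_force: 0.0
clock: 9.52
ee_pos: [0.5131, 0.2832, 0.2474]
orientation: [0.021, 1.0, -0.0, 0.0]
wrist_force: [1.0, -0.4, -0.1]
finger_gap: 0.0854
grip_force: 0.0
clock: 10.15
ee_pos: [0.5156, 0.383, 0.1336]
orientation: [0.021, 1.0, -0.002, -0.003]
wrist_force: [-0.2, -0.7, 0.2]
finger_gap: 0.085
grip_force: 0.0
t 10.15 pos [0.5156 0.383  0.1336] phi 177.6 q1 0.52 q6 -1.01 gap 0.0850 grip 0.0 F [-0.2 -0.7  0.2]
[5.160e-01 3.840e-01 3.300e-02 1.776e+02] -> [-0.0009  0.0014  0.1006] turn -0.000
```

```bash
python3 -m inch '[[-0.001,0.001,0.035,0],[-0.001,0.001,0.065,0],[-0.001,0.001,0.085,0],[-0.001,0.001,0.1,0],[-0.001,0.001,0.1,0]]'; python3 -m inch '[[0,0,0,0],[0,0,0,0],[0,0,0,0],[0,0,0,0],[0,0,0,0]]' 255 30; python3 go.py .516 .384 .033 177.6
```

```text
clock: 10.78
ee_pos: [0.5185, 0.3848, 0.0367]
orientation: [0.021, 1.0, -0.0, -0.001]
wrist_force: [-0.2, 0.0, 0.3]
finger_gap: 0.0852
grip_force: 0.0
clock: 11.4
ee_pos: [0.5199, 0.3855, 0.0392]
orientation: [0.021, 1.0, 0.001, 0.001]
wrist_force: [-0.2, -0.9, 6.0]
finger_gap: 0.0582
grip_force: 33.0
t 11.40 pos [0.5199 0.3855 0.0392] phi 177.6 q1 0.52 q6 -1.00 gap 0.0582 grip 33.0 F [-0.2 -0.9  6. ]
[5.160e-01 3.840e-01 3.300e-02 1.776e+02] -> [ 0.0039 -0.0017  0.0062] turn -0.000
```

```bash
python3 -m inch '[[0,0,-0.02,0],[0,0,-0.07,0],[0,0,-0.12,0],[0,0,-0.17,0],[0,-0.02,-0.2,0]]'; python3 -m inch '[[-0.005,-0.05,-0.01,0],[-0.01,-0.1,-0.01,0],[-0.015,-0.15,-0.01,0],[-0.02,-0.2,-0.01,0],[-0.025,-0.25,-0.01,0]]';python3 -m inch '[[-0.005,-0.05,0,0],[-0.01,-0.1,0,0],[-0.015,-0.15,0,0],[-0.02,-0.2,0,0],[-0.025,-0.25,0,0]]'; python3 go.py .552 -.142 .12 177.6 ; python3 -c "
from h import *
f=grab('scene');save(f,'m.png');a=f['image'][60:300,180:500];cv2.imwrite('pics/m2.png',cv2.cvtColor(cv2.resize(a,None,fx=2.4,fy=2.4),cv2.COLOR_RGB2BGR))"
```

```text
clock: 12.02
ee_pos: [0.5183, 0.3661, 0.2417]
orientation: [0.02, 1.0, 0.001, 0.002]
wrist_force: [-0.3, -0.1, -2.2]
finger_gap: 0.0582
grip_force: 33.0
clock: 12.65
ee_pos: [0.5317, 0.1128, 0.2479]
orientation: [0.021, 1.0, 0.0, 0.0]
wrist_force: [1.1, 0.1, -2.0]
finger_gap: 0.0586
grip_force: 33.0
clock: 13.28
ee_pos: [0.5462, -0.138, 0.2479]
orientation: [0.021, 1.0, 0.0, 0.0]
wrist_force: [1.7, 0.9, -1.9]
finger_gap: 0.0585
grip_force: 33.0
t 13.28 pos [ 0.5462 -0.138   0.2479] phi 177.6 q1 -0.38 q6 -1.91 gap 0.0585 grip 33.0 F [ 1.7  0.9 -1.9]
[ 5.520e-01 -1.420e-01  1.200e-01  1.776e+02] -> [-0.0059 -0.0038  0.1279] turn -0.001
```

View pics/m2.png

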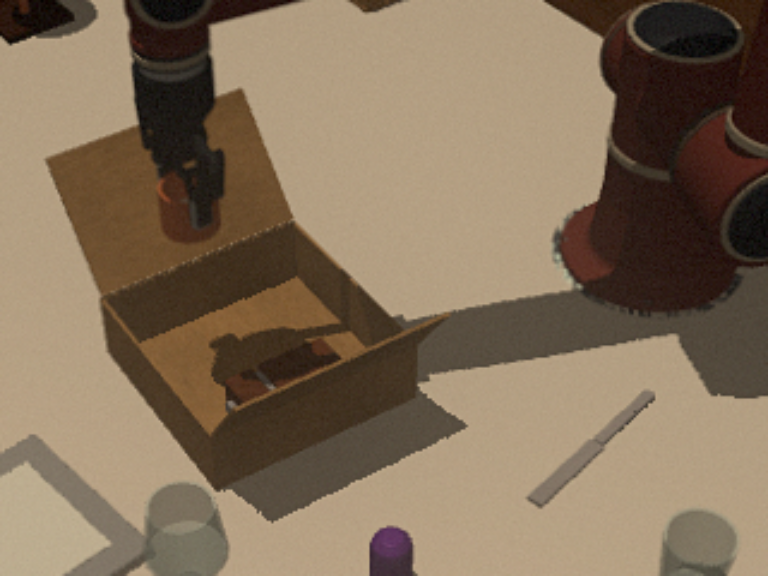

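The picture shows the mill lying in the carton at (285,370) and the cup held upright in the gripper at (190,205). Now I'll lower the cup.

```bash
python3 -m inch '[[-0.003,-0.002,0.04,0],[-0.006,-0.004,0.09,0],[-0.006,-0.004,0.14,0],[-0.006,-0.004,0.17,0],[-0.006,-0.004,0.185,0]]'; python3 -m inch '[[0,0,0.003,0],[0,0,0.006,0],[0,0,0.008,0],[0,0,0.01,0],[0,0,0.01,0]]'; python3 go.py .552 -.142 .043 177.6
```

```text
clock: 13.95
ee_pos: [0.5511, -0.1401, 0.0605]
orientation: [0.021, 1.0, 0.001, -0.002]
wrist_force: [0.1, 0.5, -1.4]
finger_gap: 0.058
grip_force: 33.2
clock: 14.58
ee_pos: [0.5526, -0.1409, 0.0526]
orientation: [0.021, 1.0, -0.0, 0.0]
wrist_force: [0.2, 0.7, -1.3]
finger_gap: 0.0585
grip_force: 33.2
t 14.57 pos [ 0.5526 -0.1409  0.0526] phi 177.6 q1 -0.38 q6 -1.91 gap 0.0585 grip 33.2 F [ 0.2  0.7 -1.3]
[ 5.520e-01 -1.420e-01  4.300e-02  1.776e+02] -> [ 0.0005 -0.0011  0.0096] turn -0.001
```

```bash
python3 -m inch '[[0,0,0.002,0],[0,0,0.004,0],[0,0,0.006,0],[0,0,0.008,0],[0,0,0.01,0]]'; python3 -m inch '[[0,0,0.0005,0],[0,0,0.001,0],[0,0,0.0015,0],[0,0,0.002,0],[0,0,0.002,0]]'; python3 go.py .552 -.142 .043 177.6
```

```text
clock: 15.2
ee_pos: [0.5524, -0.1409, 0.0431]
orientation: [0.021, 1.0, 0.0, -0.001]
wrist_force: [-6.3, 1.4, 12.7]
finger_gap: 0.0584
grip_force: 34.3
clock: 15.82
ee_pos: [0.5525, -0.1409, 0.0431]
orientation: [0.021, 1.0, 0.0, -0.001]
wrist_force: [-9.5, 3.3, 16.3]
finger_gap: 0.0584
grip_force: 34.7
t 15.82 pos [ 0.5525 -0.1409  0.0431] phi 177.6 q1 -0.38 q6 -1.91 gap 0.0584 grip 34.7 F [-9.5  3.3 16.3]
[ 5.520e-01 -1.420e-01  4.300e-02  1.776e+02] -> [ 0.0005 -0.0011  0.0001] turn -0.000
```

```bash
python3 -m inch '[[0,0,-0.002,0],[0,0,-0.002,0],[0,0,-0.002,0],[0,0,-0.002,0],[0,0,-0.002,0]]' 45; python3 -m inch '[[0,0,-0.03,0],[0,0,-0.08,0],[0,0,-0.14,0],[0,0,-0.2,0],[0,0.02,-0.22,0]]'; python3 -m inch '[[-0.01,0.055,0,0],[-0.02,0.11,0,0],[-0.03,0.165,0,0],[-0.04,0.22,0,0],[-0.05,0.275,0,0]]' 0; python3 go.py .638 .228 .12 177.6 ; python3 -c "
from h import *
f=grab('top');P=cloud(f);np.save('P1.npy',P);save(f,'t1.png')
hsv=cv2.cvtColor(f['image'],cv2.COLOR_RGB2HSV)
for n,(lo,hi) in dict(cup=(.03,.06)).items():
  m=(P[...,2]>lo)&(P[...,2]<hi)&(abs(P[...,0]-.494)<.105)&(abs(P[...,1]+.099)<.1)
  k,l,s,c=cv2.connectedComponentsWithStats(m.astype(np.uint8))
  for i in range(1,k):
    if s[i,4]>50: q=P[l==i]; r=cv2.minAreaRect((q[:,:2]*1000).astype(np.float32)); print(s[i],np.round(r[0]),np.round(r[1]),r[2],np.percentile(q[:,2],[5,95]).round(3))
"
```

```text
clock: 16.45
ee_pos: [0.5524, -0.1409, 0.0421]
orientation: [0.021, 1.0, 0.0, -0.0]
wrist_force: [0.3, -0.3, 0.3]
finger_gap: 0.0701
grip_force: 0.0
clock: 17.08
ee_pos: [0.5551, -0.122, 0.268]
orientation: [0.022, 1.0, -0.001, 0.004]
wrist_force: [0.7, -0.0, -0.3]
finger_gap: 0.0704
grip_force: 0.0
clock: 17.7
ee_pos: [0.6144, 0.1541, 0.2609]
orientation: [0.021, 1.0, -0.0, -0.001]
wrist_force: [0.4, -0.2, -0.2]
finger_gap: 0.0857
grip_force: 0.0
t 17.70 pos [0.6144 0.1541 0.2609] phi 177.6 q1 0.13 q6 -1.40 gap 0.0857 grip 0.0 F [ 0.4 -0.2 -0.2]
[6.380e-01 2.280e-01 1.200e-01 1.776e+02] -> [-0.0208  0.0749  0.1408] turn -0.000
[396 218  29  29 262] [ 548. -138.] [57. 58.] 59.69525909423828 [0.032 0.055]
[ 355  224   26   61 1249] [498. -47.] [ 47. 130.] 86.95455932617188 [0.042 0.052]
```

```bash
python3 -m inch '[[-0.01,0.037,0,0],[-0.021,0.075,0.03,0],[-0.021,0.075,0.08,0],[-0.021,0.075,0.13,0],[-0.021,0.075,0.13,0]]'; python3 go.py .638 .228 .038 177.6
```

```text
clock: 18.38
ee_pos: [0.6345, 0.2253, 0.1251]
orientation: [0.021, 1.0, -0.002, -0.006]
wrist_force: [-0.3, -0.4, -0.5]
finger_gap: 0.0855
grip_force: 0.0
t 18.38 pos [0.6345 0.2253 0.1251] phi 177.6 q1 0.23 q6 -1.30 gap 0.0855 grip 0.0 F [-0.3 -0.4 -0.5]
[6.380e-01 2.280e-01 3.800e-02 1.776e+02] -> [-0.0044  0.0031  0.087 ] turn -0.000
```

```bash
python3 -m inch '[[-0.001,0.001,0.03,0],[-0.001,0.001,0.055,0],[-0.001,0.001,0.075,0],[-0.001,0.001,0.083,0],[-0.001,0.001,0.083,0]]'; python3 -m inch '[[0,0,0,0],[0,0,0,0],[0,0,0,0],[0,0,0,0],[0,0,0,0]]' 255 40; python3 go.py .638 .228 .038 177.6
```

```text
clock: 19.0
ee_pos: [0.6403, 0.2267, 0.0496]
orientation: [0.021, 1.0, 0.0, 0.0]
wrist_force: [0.2, 0.0, -0.3]
finger_gap: 0.0853
grip_force: 0.0
clock: 19.62
ee_pos: [0.641, 0.227, 0.0505]
orientation: [0.021, 1.0, 0.0, 0.001]
wrist_force: [-0.1, -0.1, 5.3]
finger_gap: 0.0406
grip_force: 41.1
t 19.62 pos [0.641  0.227  0.0505] phi 177.6 q1 0.23 q6 -1.30 gap 0.0406 grip 41.1 F [-0.1 -0.1  5.3]
[6.380e-01 2.280e-01 3.800e-02 1.776e+02] -> [0.003  0.0009 0.0125] turn -0.001
```

```bash
python3 -m inch '[[0,0,-0.02,0],[0,0,-0.07,0],[0,0,-0.12,0],[0,0,-0.17,0],[0,0,-0.21,0]]'; python3 -m inch '[[0.025,-0.05,0,0],[0.05,-0.1,0,0],[0.075,-0.15,0,0],[0.1,-0.2,0,0],[0.125,-0.25,0,0]]'; python3 go.py .44 -.142 .27 177.6
```

```text
clock: 20.25
ee_pos: [0.64, 0.2266, 0.2623]
orientation: [0.021, 1.0, 0.0, 0.001]
wrist_force: [0.2, 0.2, -1.8]
finger_gap: 0.0405
grip_force: 40.8
clock: 20.88
ee_pos: [0.5031, -0.0191, 0.2595]
orientation: [0.021, 1.0, -0.0, -0.0]
wrist_force: [1.0, -0.2, -0.4]
finger_gap: 0.0406
grip_force: 40.9
t 20.88 pos [ 0.5031 -0.0191  0.2595] phi 177.6 q1 -0.19 q6 -1.71 gap 0.0406 grip 40.9 F [ 1.  -0.2 -0.4]
[ 4.400e-01 -1.420e-01  2.700e-01  1.776e+02] -> [ 0.0578 -0.1255 -0.0105] turn -0.000
```

```bash
python3 -m inch '[[0.02,-0.04,0,0],[0.04,-0.08,0,0],[0.058,-0.124,0,0],[0.058,-0.124,0.04,0],[0.058,-0.124,0.09,0]]';python3 -m inch '[[0,0,0.03,0],[0,0,0.06,0],[0,0,0.075,0],[0,0,0.085,0],[0,0,0.09,0]]'; python3 go.py .44 -.142 .0545 177.6
```

```text
clock: 21.5
ee_pos: [0.4417, -0.1403, 0.1702]
orientation: [0.022, 1.0, -0.001, 0.002]
wrist_force: [-0.0, 0.4, -1.7]
finger_gap: 0.0405
grip_force: 41.0
clock: 22.12
ee_pos: [0.4418, -0.1394, 0.0797]
orientation: [0.021, 1.0, -0.0, 0.0]
wrist_force: [0.2, -0.2, -2.2]
finger_gap: 0.0405
grip_force: 41.0
t 22.12 pos [ 0.4418 -0.1394  0.0797] phi 177.6 q1 -0.47 q6 -1.99 gap 0.0405 grip 41.0 F [ 0.2 -0.2 -2.2]
[ 4.400e-01 -1.420e-01  5.450e-02  1.776e+02] -> [ 0.0017 -0.0027  0.0252] turn -0.001
```

```bash
python3 -m inch '[[0,-0.001,0.006,0],[0,-0.002,0.012,0],[0,-0.002,0.017,0],[0,-0.002,0.02,0],[0,-0.002,0.021,0]]';python3 -m inch '[[0,0,0.001,0],[0,0,0.002,0],[0,0,0.003,0],[0,0,0.004,0],[0,0,0.005,0]]'; python3 go.py .44 -.142 .0545 177.6
```

```text
clock: 22.75
ee_pos: [0.4413, -0.1411, 0.0581]
orientation: [0.021, 1.0, 0.0, -0.0]
wrist_force: [-0.1, 0.7, -1.8]
finger_gap: 0.0408
grip_force: 41.0
clock: 23.38
ee_pos: [0.4416, -0.1413, 0.0545]
orientation: [0.021, 1.0, 0.0, -0.0]
wrist_force: [-5.4, 2.1, 12.0]
finger_gap: 0.0403
grip_force: 42.3
t 23.38 pos [ 0.4416 -0.1413  0.0545] phi 177.6 q1 -0.47 q6 -2.00 gap 0.0403 grip 42.3 F [-5.4  2.1 12. ]
[ 4.400e-01 -1.420e-01  5.450e-02  1.776e+02] -> [ 0.0015 -0.0008  0.    ] turn -0.000
```

```bash
python3 -m inch '[[0,0,-0.002,0],[0,0,-0.002,0],[0,0,-0.002,0],[0,0,-0.002,0],[0,0,-0.002,0]]' 80; python3 -m inch '[[0,0,-0.03,0],[0,0,-0.08,0],[0,0,-0.14,0],[0,0,-0.2,0],[0,0.02,-0.22,0]]'; python3 -m inch '[[-0.01,0.055,0,0],[-0.02,0.11,0,0],[-0.03,0.165,0,0],[-0.04,0.22,0,0],[-0.042,0.285,0,0]]' 255; python3 go.py .496 .16 .15 177.5 ; python3 -c "
from h import *
f=grab('top');P=cloud(f);save(f,'t2.png');a=f['image'][150:350,290:540];cv2.imwrite('pics/t2c.png',cv2.cvtColor(cv2.resize(a,None,fx=2.8,fy=2.8),cv2.COLOR_RGB2BGR))
m=(P[...,2]>.03)&(P[...,2]<.08)&(abs(P[...,0]-.494)<.105)&(abs(P[...,1]+.099)<.1)
k,l,s,c=cv2.connectedComponentsWithStats(m.astype(np.uint8))
for i in range(1,k):
    if s[i,4]>50: q=P[l==i]; r=cv2.minAreaRect((q[:,:2]*1000).astype(np.float32)); print(s[i],np.round(r[0]),np.round(r[1]),r[2],np.percentile(q[:,2],[5,95]).round(3))
"
```

```text
clock: 24.0
ee_pos: [0.4413, -0.1412, 0.0553]
orientation: [0.021, 1.0, 0.0, -0.0]
wrist_force: [0.3, 0.5, -0.4]
finger_gap: 0.0585
grip_force: 0.0
clock: 24.62
ee_pos: [0.4437, -0.1223, 0.2807]
orientation: [0.022, 1.0, -0.002, 0.004]
wrist_force: [0.2, 0.1, -1.0]
finger_gap: 0.0588
grip_force: 0.0
clock: 25.25
ee_pos: [0.4963, 0.1609, 0.2753]
orientation: [0.022, 1.0, -0.0, 0.0]
wrist_force: [0.5, 0.3, 0.4]
finger_gap: 0.0
grip_force: 0.0
t 25.25 pos [0.4963 0.1609 0.2753] phi 177.5 q1 0.17 q6 -1.36 gap 0.0000 grip 0.0 F [0.5 0.3 0.4]
[4.960e-01 1.600e-01 1.500e-01 1.775e+02] -> [ 0.0004 -0.0009  0.1253] turn 0.000
[396 218  29  29 264] [ 547. -138.] [57. 58.] 69.07105255126953 [0.032 0.055]
[ 355  224   26   61 1250] [499. -47.] [ 46. 130.] 86.95491790771484 [0.042 0.052]
[400 271  21  20 326] [ 442. -138.] [39. 40.] 34.190792083740234 [0.042 0.075]
```

View pics/t2c.png

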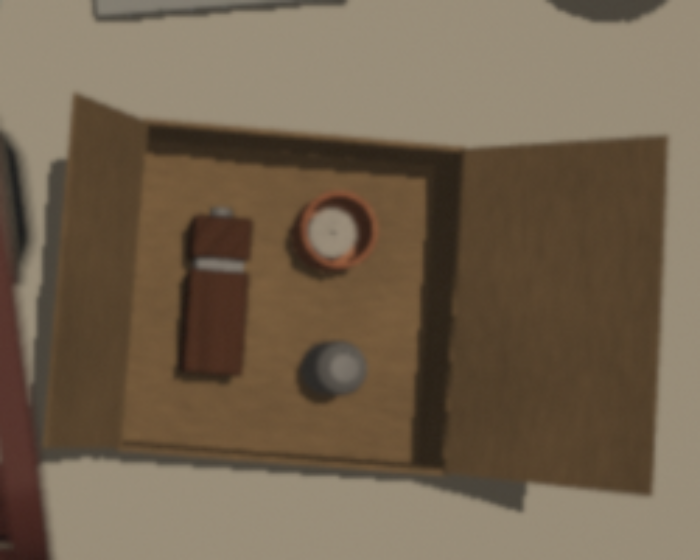

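The picture shows the mill lying at (218,295), with the cup at (338,230) and the shaker at (338,368) both upright. Both flaps are still open, so I'll fold the short flap next.

```bash
python3 -m inch '[[0,0,0.04,0],[0,0,0.08,0],[0,0,0.11,0],[0,0,0.122,0],[0,0,0.122,0]]'; python3 -m inch '[[0,-0.03,0,0],[0,-0.055,0,0],[0,-0.08,0,0],[0,-0.105,0,0],[0,-0.13,0,0]]'; python3 go.py .496 0 .14 177.5
```

```text
clock: 25.92
ee_pos: [0.4958, 0.1591, 0.1529]
orientation: [0.021, 1.0, -0.0, -0.001]
wrist_force: [0.2, -0.3, 0.0]
finger_gap: 0.0001
grip_force: 0.0
clock: 26.55
ee_pos: [0.4929, 0.0291, 0.1612]
orientation: [0.021, 1.0, 0.0, 0.003]
wrist_force: [-2.2, 1.7, 2.1]
finger_gap: 0.0002
grip_force: 0.6
t 26.55 pos [0.4929 0.0291 0.1612] phi 177.6 q1 -0.09 q6 -1.62 gap 0.0002 grip 0.6 F [-2.2  1.7  2.1]
[4.960e-01 0.000e+00 1.400e-01 1.775e+02] -> [-0.0042 -0.0289  0.0212] turn 0.001
```

```bash
python3 -m inch '[[0,-0.025,0.005,0],[0,-0.045,0.01,0],[0,-0.065,0.02,0],[0,-0.078,0.03,0],[0,-0.082,0.04,0]]'; python3 go.py .496 -.05 .103 177.5
```

```text
clock: 27.18
ee_pos: [0.488, -0.0534, 0.1141]
orientation: [0.022, 1.0, -0.0, 0.001]
wrist_force: [1.1, -0.1, 0.2]
finger_gap: -0.0001
grip_force: 0.3
t 27.18 pos [ 0.488  -0.0534  0.1141] phi 177.5 q1 -0.26 q6 -1.79 gap -0.0001 grip 0.3 F [ 1.1 -0.1  0.2]
[ 4.960e-01 -5.000e-02  1.030e-01  1.775e+02] -> [-0.0078  0.0037  0.0111] turn 0.000
```

```bash
python3 -m inch '[[0,0,0.004,0],[0,0,0.007,0],[0,0,0.01,0],[0,0,0.012,0],[0,0,0.014,0]]'; python3 -c "
from h import *
f=grab('top');P=cloud(f);f2=grab('scene');P2=cloud(f2)
for Q in (P,P2):
  m=(abs(Q[...,0]-.585)<.03)&(Q[...,1]>-.25)&(Q[...,1]<.12)&(Q[...,2]>.02)&(Q[...,2]<.25)
  q=Q[m]
  for a in np.arange(-.25,.12,.02):
    z=q[(q[:,1]>=a)&(q[:,1]<a+.02),2]
    print(round(a+.01,2),len(z),np.round(np.median(z),3) if len(z) else '',end=' | ')
  print()
"; python3 go.py .496 -.05 .103 177.5
```

```text
clock: 27.8
ee_pos: [0.4874, -0.0523, 0.1016]
orientation: [0.021, 1.0, 0.0, -0.001]
wrist_force: [-9.5, 2.2, 20.1]
finger_gap: 0.0
grip_force: 10.0
-0.24 329 0.1 | -0.22 303 0.063 | -0.2 60 0.065 | -0.18 59 0.062 | -0.16 116 0.05 | -0.14 106 0.049 | -0.12 74 0.053 | -0.1 46 0.054 | -0.08 150 0.079 | -0.06 176 0.078 | -0.04 169 0.079 | -0.02 272 0.078 | -0.0 259 0.079 | 0.02 156 0.078 | 0.04 0  | 0.06 0  | 0.08 0  | 0.1 0  | 0.12 0  | 
-0.24 293 0.095 | -0.22 290 0.06 | -0.2 33 0.057 | -0.18 14 0.069 | -0.16 50 0.046 | -0.14 37 0.046 | -0.12 40 0.05 | -0.1 1 0.073 | -0.08 102 0.079 | -0.06 130 0.08 | -0.04 142 0.08 | -0.02 149 0.08 | -0.0 133 0.08 | 0.02 447 0.056 | 0.04 0  | 0.06 0  | 0.08 0  | 0.1 0  | 0.12 0  | 
t 27.90 pos [ 0.4874 -0.0523  0.1017] phi 177.6 q1 -0.26 q6 -1.79 gap 0.0001 grip 7.0 F [-7.6  2.5 13.7]
[ 4.960e-01 -5.000e-02  1.030e-01  1.775e+02] -> [-0.0085  0.0027 -0.0013] turn 0.002
```

The short flap is flat, with its top at about 0.08. Next is the long flap: over it, then down outside.

```bash
python3 -m inch '[[0,0,-0.03,0],[0,0,-0.08,0],[0,0,-0.13,0],[0,0,-0.18,0],[0,0,-0.21,0]]'; python3 -m inch '[[0,-0.05,0,0],[0,-0.11,0,0],[0,-0.17,0,0],[0,-0.23,0,0],[0,-0.29,0,0]]'; python3 -m inch '[[0,-0.06,0,0],[0,-0.09,0.0,0],[0,-0.09,0.04,0],[0,-0.09,0.08,0],[0,-0.09,0.1,0]]'; python3 go.py .485 -.2 .21 177.5
```

```text
clock: 28.52
ee_pos: [0.4878, -0.0525, 0.3128]
orientation: [0.021, 1.0, -0.0, 0.002]
wrist_force: [0.1, 0.1, 0.8]
finger_gap: -0.0
grip_force: 0.0
clock: 29.15
ee_pos: [0.4746, -0.3441, 0.3094]
orientation: [0.021, 1.0, 0.0, 0.0]
wrist_force: [0.7, -0.4, 0.8]
finger_gap: 0.0003
grip_force: 0.0
clock: 29.78
ee_pos: [0.4702, -0.4312, 0.2061]
orientation: [0.021, 1.0, 0.002, -0.001]
wrist_force: [-0.4, 0.3, 0.3]
finger_gap: -0.0003
grip_force: 0.0
t 29.77 pos [ 0.4702 -0.4312  0.2061] phi 177.6 q1 -0.86 q6 -2.39 gap -0.0003 grip 0.0 F [-0.4  0.3  0.3]
[  0.485  -0.2     0.21  177.5  ] -> [-0.005   0.2316 -0.0032] turn 0.001
```

```bash
python3 -m inch '[[0,0.04,0,0],[0,0.07,0,0],[0,0.1,0,0],[0,0.13,0,0],[0,0.16,0,0]]'; python3 -m inch '[[0,0.025,-0.003,0],[0,0.05,-0.003,0],[0,0.075,0.0,0],[0,0.1,0.01,0],[0,0.12,0.02,0]]';  python3 go.py .485 -.1 .11 177.5
```

```text
clock: 30.4
ee_pos: [0.4799, -0.2782, 0.2213]
orientation: [0.021, 1.0, -0.009, 0.004]
wrist_force: [-17.5, -10.8, 45.6]
finger_gap: -0.0003
grip_force: 22.9
clock: 31.02
ee_pos: [0.4835, -0.1517, 0.1902]
orientation: [0.021, 1.0, -0.001, 0.001]
wrist_force: [-0.7, -1.0, -0.4]
finger_gap: 0.0002
grip_force: 0.2
t 31.02 pos [ 0.4835 -0.1517  0.1902] phi 177.6 q1 -0.45 q6 -1.98 gap 0.0002 grip 0.2 F [-0.7 -1.  -0.4]
[ 4.850e-01 -1.000e-01  1.100e-01  1.775e+02] -> [0.0008 0.0518 0.0801] turn 0.002
```

```bash
python3 -m inch '[[0,0.02,0.01,0],[0,0.035,0.025,0],[0,0.045,0.04,0],[0,0.05,0.055,0],[0,0.05,0.07,0]]'; python3 -m inch '[[0,0,0.004,0],[0,0,0.008,0],[0,0,0.011,0],[0,0,0.014,0],[0,0,0.016,0]]'; python3 go.py .485 -.1 .105 177.5; cat > chk.py <<'E'
from h import *
for n in("top","scene"):
  f=grab(n);Q=cloud(f); save(f,n+"_e.png")
  m=(abs(Q[...,0]-.585)<.03)&(Q[...,1]>-.4)&(Q[...,1]<.12)&(Q[...,2]>.02)&(Q[...,2]<.3)
  q=Q[m]
  for a in np.arange(-.34,.06,.02):
    z=q[(q[:,1]>=a)&(q[:,1]<a+.02),2]
    print(round(a+.01,2),np.round(np.median(z),3) if len(z) else '',end=' | ')
  print()
E
python3 chk.py
```

```text
clock: 31.65
ee_pos: [0.4848, -0.1023, 0.1181]
orientation: [0.021, 1.0, 0.0, -0.0]
wrist_force: [0.6, -0.0, 0.2]
finger_gap: -0.0004
grip_force: 0.1
clock: 32.28
ee_pos: [0.4857, -0.1029, 0.1064]
orientation: [0.021, 1.0, -0.0, -0.0]
wrist_force: [-9.6, 2.9, 20.6]
finger_gap: 0.0
grip_force: 10.7
t 32.27 pos [ 0.4857 -0.1029  0.1064] phi 177.6 q1 -0.36 q6 -1.89 gap 0.0000 grip 10.7 F [-9.6  2.9 20.6]
[ 4.850e-01 -1.000e-01  1.050e-01  1.775e+02] -> [0.0008 0.0029 0.0014] turn 0.001
-0.33  | -0.31  | -0.29  | -0.27  | -0.25  | -0.23 0.083 | -0.21 0.083 | -0.19 0.083 | -0.17 0.083 | -0.15 0.083 | -0.13 0.083 | -0.11 0.083 | -0.09 0.083 | -0.07 0.082 | -0.05 0.079 | -0.03 0.079 | -0.01 0.079 | 0.01 0.078 | 0.03 0.041 | 0.05  | 
-0.33  | -0.31  | -0.29  | -0.27  | -0.25  | -0.23 0.082 | -0.21 0.085 | -0.19 0.085 | -0.17 0.085 | -0.15 0.085 | -0.13 0.086 | -0.11 0.085 | -0.09 0.085 | -0.07 0.083 | -0.05 0.08 | -0.03 0.08 | -0.01 0.081 | 0.01 0.063 | 0.03 0.051 | 0.05  |
```

Both flaps are flat. I'll retreat, recheck and hand in.

```bash
python3 -m inch '[[0,0,-0.02,0],[0,0,-0.06,0],[0,0,-0.1,0],[0,0,-0.14,0],[0,0,-0.15,0]]'; python3 -m inch '[[0,0,-0.02,0],[0,0,-0.02,0],[0,0,-0.02,0],[0,0,-0.02,0],[0,0,-0.02,0]]'; python3 chk.py; python3 -c "
from workcell import ctrl; print(ctrl.finish_job())"
```

```text
clock: 33.0
ee_pos: [0.4865, -0.1031, 0.2571]
orientation: [0.021, 1.0, -0.001, 0.003]
wrist_force: [-0.4, -0.0, 0.2]
finger_gap: 0.0
grip_force: 0.0
clock: 33.62
ee_pos: [0.4847, -0.1024, 0.2724]
orientation: [0.021, 1.0, 0.0, -0.001]
wrist_force: [0.0, 0.4, -0.1]
finger_gap: -0.0001
grip_force: 0.0
-0.33  | -0.31  | -0.29  | -0.27  | -0.25  | -0.23 0.084 | -0.21 0.083 | -0.19  | -0.17 0.082 | -0.15 0.084 | -0.13 0.084 | -0.11 0.084 | -0.09 0.084 | -0.07 0.082 | -0.05 0.079 | -0.03 0.079 | -0.01 0.079 | 0.01 0.079 | 0.03 0.073 | 0.05  | 
-0.33  | -0.31  | -0.29  | -0.27  | -0.25  | -0.23 0.083 | -0.21 0.084 | -0.19 0.085 | -0.17 0.086 | -0.15 0.085 | -0.13 0.085 | -0.11 0.086 | -0.09 0.085 | -0.07 0.083 | -0.05 0.08 | -0.03 0.08 | -0.01 0.08 | 0.01 0.062 | 0.03 0.047 | 0.05  | 
the job is handed in; nothing more can be done
None
```

The mill, shaker and cup are in the carton, and both flaps measured flat, short one first and long one over it; I handed the job in at about 34 s, and no verdict came back.

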